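# Dock the filling knife and lock its keeper

## Task

Slide the filling knife flat, blade first, into the slot of the wooden dock until it is fully home, and let go of it. Then pull up the black lock knob of the steel keeper section, slide the section sideways to the next hole in front of the slot, so that its finger stands behind the blade's shoulder, and let the pin down fully into that hole. Finish while still holding the knob between the fingers with the pin fully down, and leave the other things on the table where they lie.

Things in the scene. Friction and masses are not known exactly. Their poses are not given: they have to be found in the camera images.
- knife: loose filling knife (about 150 g) lying flat. Origin: middle of the handle's underside; x along the knife to the blade, z up. In mm: wooden handle x -50..50, 24 wide, 26 high; steel neck x 50..75, 12 wide; steel blade x 75..125, 50 wide, 3 thick, its middle 13 above the underside (clear of the table). The blade's rear edge at x = 75, wider than the neck, is its shoulder
- knife_grip (a point): point to grip the handle across its 24 mm width, near the centre of mass: 5 ahead of the handle's middle, 13 above the underside
- knife_tip (a point): middle of the blade's front edge, 125 ahead of the knife's origin and 13 above the underside
- holder: dock, a wooden block (slot lined dark) fixed to the table, 70 mm deep (x 0..70), y -112..46, 30 high. Origin: on the table below the middle of the slot mouth, in the front face; x points into the slot, y left, z up. Rail on its top along y: x 20..50, top at z = 42, four square 10 mm holes at y = -88, -53, -18, 17
- slot_mouth (a point): middle of the slot mouth, 13 mm above the dock's origin. The slot is level, 7.6 high (z 9.2..16.8), 56 wide (68 at the mouth, narrowing over the first 14), 53 deep. A knife lying level with its underside at table height is at the right height. Fully home: blade tip at x = 53, shoulder 3 inside the face
- next_hole (a point): centre of the rail hole that the pin must go into, at the rail's top: dock's x = 35, y = -18, z = 42 mm
- section (a joint): slide of the steel keeper section along the dock's +y (m). 0 at the start: pin in the hole at y = -53 mm, finger beside the slot. 0.035: next hole, finger in front of the slot, beside the docked knife's neck. A pin in a hole leaves 1.5 mm of play. Friction 1.5 N. A blade with its shoulder over 1.5 mm out of the face blocks the finger; the neck blocks it soon after 0.035
- finger (a point): middle of the keeper's finger, 16 mm wide in y, 9 thick in x (dock's x -11..-2), which hangs down before the block's face with 2 of gap, z 5 to 41; at the dock's y = -53 + section value
- plunger (a joint): height of the spring lock plunger (m). 0: pin fully down, 10 mm deep in a hole; free of the hole above 0.010; stop at 0.018. The spring presses it down with 4 N at 0, 7 N at 0.014. Let go between holes it rests on the rail at 0.010 and drops by itself over a hole
- knob: round black knob on top of the plunger, 25 across and 25 high, on the section, its axis at the dock's x = 35 and y = -53 + section joint value. Origin: centre of its underside, 68 above the table with the pin down; a fixed steel collar 22 across, top at 62, stands below it
- knob_grip (a point): point to grip the knob, on its axis, 82 above the table with the pin down
- tape_black: bystander: small roll of black tape, 55x53x19, lying flat; origin at its underside
- terminal_strip: bystander: white terminal strip, 17x75x17; origin at its underside
- spring_clamp: bystander: orange spring clamp, 74x131x20; origin at its underside
- glue_gun: bystander: green glue gun lying on its side, 111x193x29; origin at its underside
- marker_2: bystander: white and red marker, 18x138x18; origin at its underside
Things that resemble listed ones, but are neither listed nor needed, are in the scene too. Of the things that look like the knife, the larger one is meant.

How it is judged:
By the outcome, as a careful person would: the job done as asked, in the order asked, and still so for the second after the job is handed in, while the arm keeps its last pose, push and grip.
It also fails if it takes over 51 s, if anything falls off the work surface, if the arm or the gripper's body presses on something with over 40 N, if the wrist force passes 120 N, or if a joint passes its speed limit or range.

## Robot

A 7-joint arm with a two-finger parallel gripper is mounted at the origin on a cart in front of the work surface, level with it; the furniture and walls round the work are solid. World frame = base frame: x ahead of the robot, y to its left, z up, the work surface at z = 0. Lengths are in m, angles in degrees, forces in N, time in s.
With the tool pointing down it reaches from about 0.35 to 0.9 m from the base axis. Payload 7.2 kg.
Tool frame: the origin (TCP) lies midway between the tips of the shut fingers; the grasp point (between the pads) lies 19 mm behind it (arm.grip_point_offset is the x of the grasp point in the tool frame, in m); x points along the fingers, y is the direction in which the jaws open and shut, and the axes are right-handed (so a half turn about x gives the same grasp; the last joint's range is limited). The gripper opens to 85 mm and grips with 20 to 120 N. Pads are 22 mm wide; open, the fingers measure 114 mm over their backs; the gripper's body (76 mm by 85 mm) begins 54 mm behind the grasp point. The pads swing forward as they close: fully open they stand 13 mm farther back than shut.
Start: joints at [71.035, 23.554, -0.728, 91.456, 0.321, 64.991, -4.71], TCP at [0.162, -0.604, 0.231] pointing down, gripper open.
Joint ranges: [-169.25, 169.25], [-16.82, 113.86], [-84.01, 82.57], [7.8, 145.47], [-59.2, 239.2], [7.22, 106.19], [-163.78, 163.78]. Speed limits (degrees/s): [136.94, 136.94, 172.46, 172.46, 180, 180, 180].

## Interface

Orientations are given as [roll, pitch, yaw] about the fixed x, y, z axes, in that order (R = Rz(yaw) Ry(pitch) Rx(roll)).
In Python, from cell import arm gives the robot as it stands.
- The arm moves only by the tool jog_arm, never from a script. Its argument "motion" is one flat list of numbers, 4 for each row, row after row: the shift along the world's x, y, z in mm, then the turn about the world's z in degrees. In form: [tx, ty, tz, twist, tx, ty, tz, twist, ...]. A call has 1 to 8 rows; each row shifts and turns the pose as measured when the row begins; what a row does not reach is not made up. A row lasts 1/10 s, in which the tool goes at most 50 mm and 8.59 degrees, less where a joint would pass 70% of its speed; a pose out of reach is approached as far as the arm can. A call with a gripper value outside its range is refused whole. "grip" is the closure, from 0 (fully open) to 1 (shut), set as the call begins (left out, the last holds). The fingers move at their own pace and stop on an object; "grip_force" is the grip in N (left out, the last holds). Time passes only in rows, so rows that do not move let the fingers close. It gives the time, the measured TCP pose, the force and the opening at its end, in the units of the state.
- arm.observe(): the state, without advancing time (a new reading comes with each control period).
- arm.read_camera(name): name is "scene" or "top" or "wrist"; returns a dict with "pixels" (420x560x3 uint8, red, green, blue), "fovy" (degrees; the focal length in pixels is half the picture's height over the tangent of half this angle, whatever the lens; pixels are square), "cx", "cy" (the principal point, pixels), "R" (3x3) and "t" (3): a world point X has camera coordinates R X + t. Camera axes: x right, y down, z forward; pixel columns grow to the right and rows downward; lengths in m; the calibration is good to about 2 mm. A picture is of the moment at which its call begins. There is no depth.
- arm.hand_in(): hands the job in, once; it reports no verdict.
The state is a dict: "time_s": time; "q": joint angles; "dq": joint speeds; "joint_torque": joint torques, N m; "ee_pos": TCP position; "ee_rot": TCP orientation; "ft_force": force on the tool from outside, world axes, zero at the start; "ft_torque": the same for the moment, N m; "opening": opening from 0.0 (shut) to 1.0 (fully open).
Only numpy, scipy, OpenCV 4.12 (cv2) and the standard library are available. Lean on these libraries where they do the work, as an engineer would, in place of code of your own. Each camera call takes 0.05 s, during which the arm holds its last target.

## Working session

There is one attempt and no reset: what is moved stays moved. The work goes in short steps, Python scripts to look and compute and a tool call to move; the robot and the scene stay as the last step left them, time stands still between calls to the robot, and variables do not carry over. Pictures are saved under pics/ and viewed, and the job is handed in when it is done.

Besides the shell and the picture viewer there is one more tool, called after "Call:" as name(argument=value, ...) on one line, values as JSON. jog_arm: Moves the arm, as the interface text tells. Its arguments: {"type":"object","properties":{"motion":{"type":"array"},"grip":{"type":"number"},"grip_force":{"type":"number"}},"required":["motion"]}

```bash
ls; mkdir -p pics
python3 - <<'E'
from cell import arm
import cv2
s=arm.observe(); print(s, arm.grip_point_offset)
for n in ["scene","top","wrist"]:
    c=arm.read_camera(n); cv2.imwrite(f"pics/{n}0.png",c["pixels"][:,:,::-1]); print(n,c["fovy"],c["cx"],c["cy"],c["R"],c["t"])
E
```

```text
pics
{'time_s': 0.0, 'q': array([71.03527705, 23.60199042, -0.72935145, 91.50417841,  0.32192475,
       64.99138421, -4.70840703]), 'dq': array([ 0.06851814,  0.11407184,  0.05989397, -0.05260955, -0.08085079,
        0.02865885, -0.01529608]), 'joint_torque': array([ 4.92971431e-04, -6.00624418e+01,  6.82041664e-01, -2.99415761e+01,
        1.37165759e-02,  1.06947357e-02, -8.85039924e-06]), 'ee_pos': array([ 0.16219607, -0.60306388,  0.23043061]), 'ee_rot': array([-85.5896604 ,  89.90449747, 109.47158448]), 'ft_force': array([-0.3752121 , -0.65087776, -0.36226962]), 'ft_torque': array([-0.02143801,  0.0350426 , -0.02030677]), 'opening': 0.9989545167614494} -0.0187
scene 51.56485647409603 277.54281595928416 220.94755264048607 [[-0.83317566 -0.55300743 -0.00105104]
 [-0.33981562  0.5134728  -0.7879537 ]
 [ 0.43628393 -0.65614668 -0.6157336 ]] [0.47114581 0.27524901 0.99221822]
top 55.43651254301934 278.7419969010787 206.85337207794393 [[ 0.02729957 -0.99958585 -0.00910249]
 [-0.99513756 -0.02631376 -0.09491486]
 [ 0.09463603  0.01164937 -0.99544378]] [-0.05684861  0.59790149  1.17166622]
wrist 71.09399932437466 280.7014759590956 212.98340243626086 [[ 0.2597993  -0.96566161 -0.00140761]
 [-0.93229235 -0.25120107  0.26024794]
 [-0.25166504 -0.06629993 -0.9655408 ]] [-0.62402098 -0.03335929  0.37753477]
```

View pics/scene0.png

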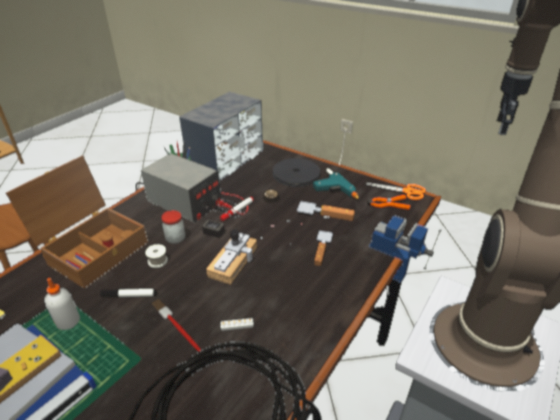

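View pics/top0.png

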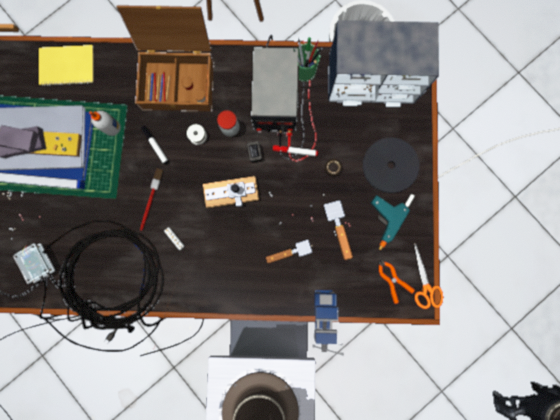

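View pics/wrist0.png

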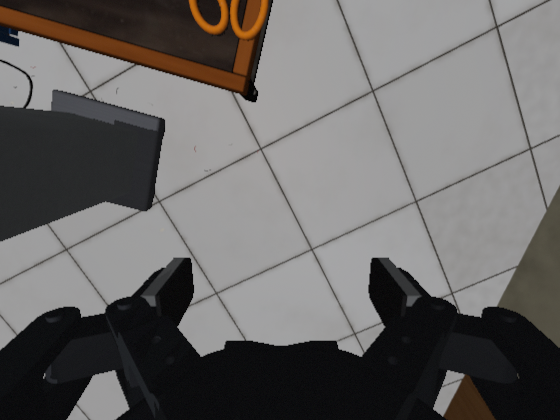

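```bash
cat > h.py <<'E'
from cell import arm
import numpy as np, cv2
def cam(n):
    c=arm.read_camera(n); c["f"]=c["pixels"].shape[0]/2/np.tan(np.radians(c["fovy"]/2)); c["img"]=np.ascontiguousarray(c["pixels"][:,:,::-1]); c["R"]=np.array(c["R"]);c["t"]=np.array(c["t"]); return c
def ray(c,p,z):
    p=np.atleast_2d(p).astype(float)
    d=np.c_[(p[:,0]-c["cx"])/c["f"],(p[:,1]-c["cy"])/c["f"],np.ones(len(p))]@c["R"]
    o=-c["R"].T@c["t"]; k=(z-o[2])/d[:,2]
    return o+d*k[:,None]
def proj(c,X):
    Y=np.atleast_2d(X)@c["R"].T+c["t"]; return np.c_[c["f"]*Y[:,0]/Y[:,2]+c["cx"],c["f"]*Y[:,1]/Y[:,2]+c["cy"]]
def crop(c,x0,y0,x1,y1,s,name):
    im=cv2.resize(c["img"][y0:y1,x0:x1],None,fx=s,fy=s,interpolation=cv2.INTER_CUBIC); cv2.imwrite("pics/"+name,im)
E
python3 - <<'E'
from h import *
c=cam("top"); crop(c,190,160,370,290,4,"t1.png")
print(ray(c,[[335,203],[343,257],[305,243],[203,190],[257,190]],0.013))
c=cam("scene"); crop(c,190,190,370,290,4,"s1.png")
E
```

```text
[[ 0.61693499 -0.21118284  0.013     ]
 [ 0.45469285 -0.23741756  0.013     ]
 [ 0.49340687 -0.12264689  0.013     ]
 [ 0.64628195  0.19235632  0.013     ]
 [ 0.65058469  0.02720417  0.013     ]]
```

View pics/t1.png

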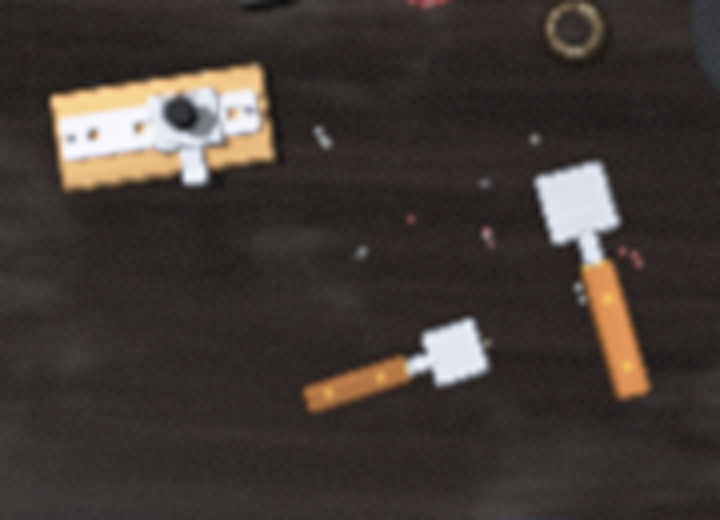

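View pics/s1.png

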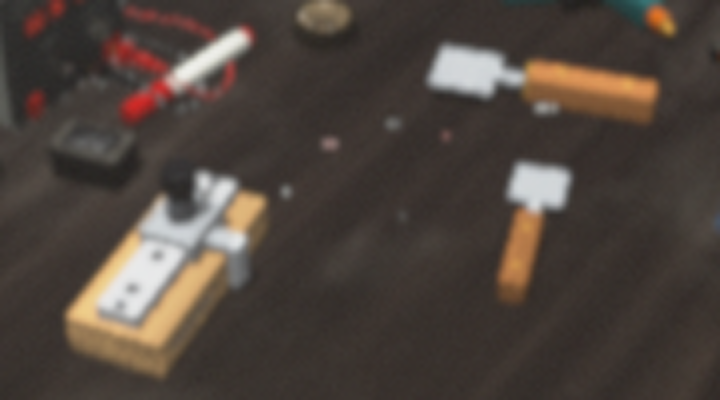

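Knife-like candidates in the top view are the tool at (341,230), about 175 mm long, and the one at (290,252), about 130 mm long. The larger one at (341,230) fits the listed knife (100 mm handle, 50 mm blade), and the enlarged crop confirms this. The dock is at (230,190) with its finger side towards the robot. Next I'll measure both.

```bash
cat > m.py <<'E'
from h import *
def knife(c,box,s=1):
    x0,y0,x1,y1=box; im=c["img"]; hsv=cv2.cvtColor(im,cv2.COLOR_BGR2HSV)
    m=cv2.inRange(hsv,(5,110,90),(25,255,255)); k=np.zeros_like(m);k[y0:y1,x0:x1]=m[y0:y1,x0:x1]
    cs,_=cv2.findContours(k,cv2.RETR_EXTERNAL,cv2.CHAIN_APPROX_NONE); h=max(cs,key=cv2.contourArea)
    b=cv2.inRange(hsv,(0,0,130),(180,70,255)); k=np.zeros_like(b);k[y0:y1,x0:x1]=b[y0:y1,x0:x1]
    cs,_=cv2.findContours(k,cv2.RETR_EXTERNAL,cv2.CHAIN_APPROX_NONE); bl=max(cs,key=cv2.contourArea)
    return h,bl
E
python3 - <<'E'
from m import *
c=cam("top"); h,b=knife(c,(318,195,360,265))
for n,q,z in (("h",h,0.026),("b",b,0.0145)):
    P=ray(c,q[:,0,:],z)[:,:2].astype(np.float32); r=cv2.minAreaRect(P); print(n,r, cv2.boxPoints(r).round(4).tolist())
# dock: front edge top & top outline
im=c["img"]; hsv=cv2.cvtColor(im,cv2.COLOR_BGR2HSV)
m=cv2.inRange(hsv,(8,60,110),(28,255,255)); k=np.zeros_like(m);k[170:215,195:262]=m[170:215,195:262]
w=cv2.inRange(hsv,(0,0,150),(180,60,255));k[170:212,195:262]|=w[170:212,195:262]
pts=cv2.findNonZero(k)[:,0,:]
P=ray(c,pts,0.03)[:,:2].astype(np.float32); r=cv2.minAreaRect(P); print("dock",r,cv2.boxPoints(r).round(4).tolist())
cv2.imwrite("pics/k.png",cv2.resize(k[150:280,180:370],None,fx=4,fy=4))
E
```

```text
h ((0.4998423457145691, -0.23575520515441895), (0.10379165410995483, 0.027984773740172386), 16.98638153076172) [[0.44609999656677246, -0.23749999701976776], [0.4542999863624573, -0.26429998874664307], [0.553600013256073, -0.23399999737739563], [0.5454000234603882, -0.20720000565052032]]
b ((0.584776759147644, -0.21098557114601135), (0.07355363667011261, 0.052354633808135986), 17.375988006591797) [[0.5418999791145325, -0.19699999690055847], [0.5575000047683716, -0.24699999392032623], [0.6276999711990356, -0.22499999403953552], [0.6121000051498413, -0.17499999701976776]]
dock ((0.6385110020637512, 0.10666627436876297), (0.08351108431816101, 0.162178635597229), 9.918933868408203) [[0.5834000110626221, 0.1793999969959259], [0.611299991607666, 0.019600000232458115], [0.6935999989509583, 0.03400000184774399], [0.6657000184059143, 0.19370000064373016]]
```

```bash
cat >> h.py <<'E'
from scipy.spatial.transform import Rotation as Ro
def tool():
    s=arm.observe(); R=Ro.from_euler('xyz',s["ee_rot"],degrees=True).as_matrix()
    jaw=np.degrees(np.arctan2(R[1,1],R[0,1])); return s,R,jaw
E
python3 - <<'E'
from h import *
s,R,j=tool(); print(R.round(3),"jaw yaw",j, s["q"][6])
E
```

```text
[[-0.     0.26  -0.966]
 [ 0.001 -0.966 -0.26 ]
 [-1.    -0.001  0.   ]] jaw yaw -74.9401809010624 -4.709190533722008
```

Call:
jog_arm(motion=[33,36,0,0,33,36,0,0,33,36,0,0,33,36,0,0,33,36,0,0,33,36,0,0,33,36,0,0,33,36,0,0], grip=0.2)

```text
time_s: 1.1
ee_pos: [0.4242, -0.3117, 0.2309]
ee_rot: [46.8, 89.7, -119.0]
ft_force: [0.7, -0.8, -0.3]
opening: 0.8
```

Call:
jog_arm(motion=[30,30,0,0,30,30,0,0,15,15,0,0,0,0,0,0])

```text
time_s: 1.5
ee_pos: [0.5066, -0.2253, 0.2317]
ee_rot: [113.5, 89.9, -51.7]
ft_force: [0.1, -1.1, -0.7]
opening: 0.797
```

Run:
```python
from h import *
s,R,j=tool(); print(s["ee_pos"],R.round(3),"jaw yaw",j, s["q"])
c=cam("wrist"); cv2.imwrite("pics/w1.png",c["img"]); print(-c["R"].T@c["t"])
```

```text
[ 0.50661225 -0.22533045  0.23171218] [[ 0.001  0.255 -0.967]
 [-0.002 -0.967 -0.255]
 [-1.     0.002 -0.001]] jaw yaw -75.21538455335494 [ 30.77748056  17.48759541 -14.80776555 100.70297011   5.06072732
  62.33945685 -60.93505009]
[ 0.5702394  -0.20800391  0.37357   ]
```

View pics/w1.png

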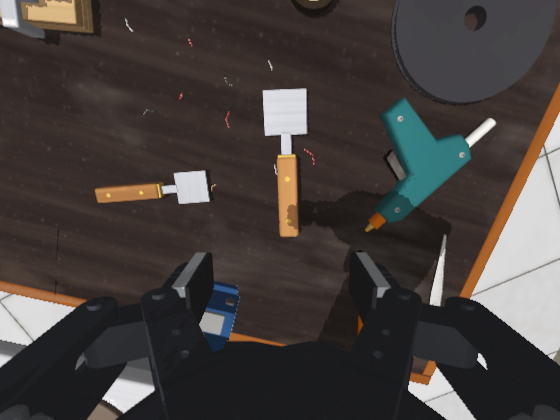

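Wrist view: the larger knife is clear, with its blade at (285,112) and handle at (287,195). The smaller look-alike is at (150,190). Now I'll measure the larger one.

Run:
```python
from m import *
c=cam("wrist"); hsv=cv2.cvtColor(c["img"],cv2.COLOR_BGR2HSV)
def big(m,box):
    k=np.zeros_like(m);x0,y0,x1,y1=box;k[y0:y1,x0:x1]=m[y0:y1,x0:x1]
    cs,_=cv2.findContours(k,cv2.RETR_EXTERNAL,cv2.CHAIN_APPROX_NONE); return max(cs,key=cv2.contourArea)
h=big(cv2.inRange(hsv,(5,110,70),(25,255,255)),(268,148,305,242))
b=big(cv2.inRange(hsv,(0,0,130),(180,60,255)),(255,80,315,137))
for n,q,z in (("h",h,0.026),("b",b,0.0145)):
    print(n,cv2.boundingRect(q)); P=ray(c,q[:,0,:],z)[:,:2].astype(np.float32); r=cv2.minAreaRect(P); print(r)
    np.save(n,P)
```

```text
h (275, 152, 23, 84)
((0.5021638870239258, -0.2350655049085617), (0.10188373178243637, 0.024376580491662025), 16.88159942626953)
b (262, 87, 44, 50)
((0.5938750505447388, -0.2071688175201416), (0.053774405270814896, 0.049647703766822815), 15.939126968383789)
```

Call:
jog_arm(motion=[0,-8,-45,2,0,0,-45,0,0,0,-45,0,0,0,-40,0,0,0,-20,0,0,0,0,0], grip=0.3)

```text
time_s: 2.2
ee_pos: [0.4969, -0.2496, 0.033]
ee_rot: [85.4, 89.3, -78.9]
ft_force: [-0.4, 0.4, 0.3]
opening: 0.693
```

Run:
```python
from h import *
s,R,j=tool(); print(s["ee_pos"],R.round(3),"jaw yaw",j)
c=cam("wrist"); cv2.imwrite("pics/w2.png",c["img"])
```

```text
[ 0.4969453  -0.24955416  0.03302182] [[ 0.002  0.271 -0.963]
 [-0.012 -0.962 -0.271]
 [-1.     0.012  0.001]] jaw yaw -74.26777329417932
```

View pics/w2.png

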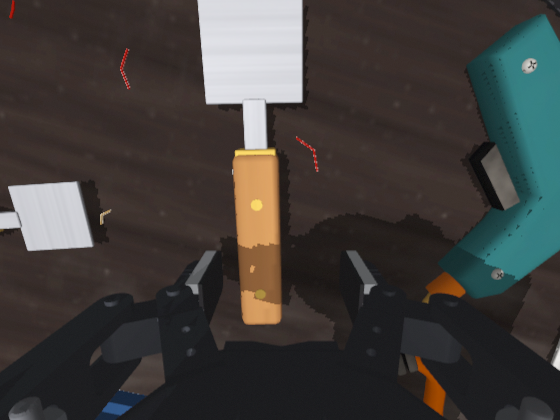

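Run:
```python
from h import *
c=cam("wrist"); 
P=ray(c,[[235,153],[278,151],[243,323],[281,321]],0.026);print(P.round(4))
a=P[:2].mean(0);b=P[2:].mean(0);d=a-b;print((a+b)/2,np.linalg.norm(d),np.degrees(np.arctan2(d[1],d[0])), (a+b)/2+d/np.linalg.norm(d)*.005)
Q=ray(c,[[206,103],[303,102]],0.0145);print(Q, np.linalg.norm(Q.mean(0)[:2]-((a+b)/2)[:2]))
```

```text
[[ 0.5459 -0.2125  0.026 ]
 [ 0.5527 -0.233   0.026 ]
 [ 0.4518 -0.2397  0.026 ]
 [ 0.4589 -0.2609  0.026 ]]
[ 0.50233095 -0.23653104  0.026     ] 0.09791922937853301 16.369325791692095 [ 0.50712828 -0.2351219   0.026     ]
[[ 0.5654249  -0.19091759  0.0145    ]
 [ 0.57951013 -0.23896568  0.0145    ]] 0.07338419164390414
```

Call:
jog_arm(motion=[5,7,0,0.5,5,7,-10,0.5,0,1,-10,0,0,0,-5,0,0,0,0,0])

```text
time_s: 2.8
ee_pos: [0.5134, -0.2354, 0.0145]
ee_rot: [115.2, 88.7, -48.0]
ft_force: [-0.9, -1.2, 0.1]
opening: 0.7
```

Run:
```python
from h import *
s,R,j=tool(); print(s["ee_pos"],R[:,0].round(3),"jaw yaw",j,s["ft_force"])
```

```text
[ 0.51337253 -0.23541244  0.01447826] [ 0.016 -0.017 -1.   ] jaw yaw -73.21058585148373 [-0.93266973 -1.15179415  0.07293966]
```

Call:
jog_arm(motion=[-5,0,-6,0,0,0,-4,0,0,0,0,0])

```text
time_s: 3.1
ee_pos: [0.5076, -0.2355, 0.0036]
ee_rot: [114.0, 88.7, -49.2]
ft_force: [0.1, 0.6, -0.0]
opening: 0.696
```

Run:
```python
from h import *
s,R,j=tool(); print(s["ee_pos"],R[:,0].round(3),"jaw yaw",j,s["ft_force"],s["dq"])
```

```text
[ 0.50760993 -0.23548989  0.00355119] [ 0.015 -0.018 -1.   ] jaw yaw -73.20830792449577 [ 0.05564058  0.63203029 -0.04978136] [ 0.16739778 -0.23080202  0.10354     0.57069233  0.15307509  0.26586925
  0.05944258]
```

Call:
jog_arm(motion=[0,0,0,0,0,0,0,0,0,0,0,0,0,0,0,0,0,0,0,0,0,0,0,0], grip=1.0, grip_force=60)

```text
time_s: 3.7
ee_pos: [0.5075, -0.2359, 0.0039]
ee_rot: [113.8, 88.7, -49.4]
ft_force: [-0.3, -0.7, -1.6]
opening: 0.27
```

Run:
```python
from h import *
s,R,j=tool(); print(s["ee_pos"],R[:,0].round(3),"jaw yaw",j,s["ft_force"])
c=cam("wrist"); cv2.imwrite("pics/w3.png",c["img"])
c=cam("scene"); crop(c,220,160,400,280,4,"s3.png")
```

```text
[ 0.50749807 -0.23593008  0.00391018] [ 0.015 -0.018 -1.   ] jaw yaw -73.25244450359686 [-0.28610915 -0.67231299 -1.58885187]
```

View pics/w3.png

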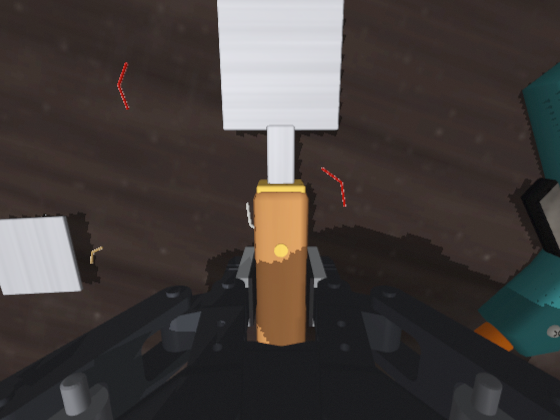

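View pics/s3.png

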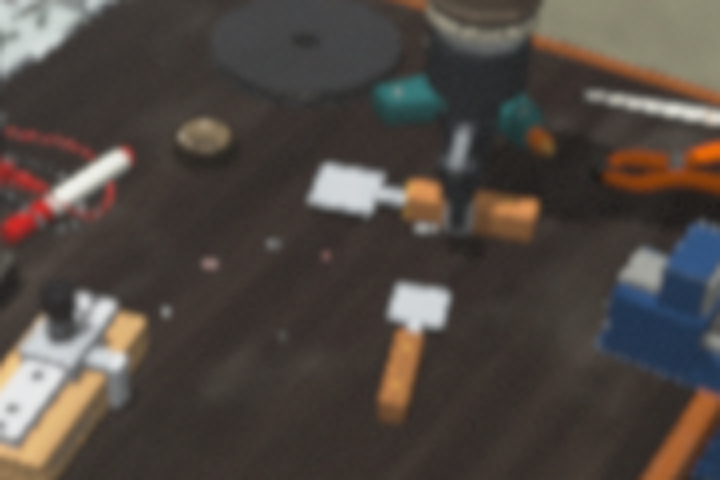

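Call:
jog_arm(motion=[0,0,10,0,0,0,25,0,0,0,35,0,-10,40,30,0,-10,40,10,-1,-10,40,0,-1,-10,40,0,-1,-10,40,0,-1])

```text
time_s: 4.6
ee_pos: [0.4568, -0.0373, 0.1218]
ee_rot: [121.5, 88.3, -46.5]
ft_force: [0.4, 1.0, -1.1]
opening: 0.265
```

Call:
jog_arm(motion=[-10,40,0,-1,-10,40,0,-1,-5,30,0,-1,-5,20,0,0,0,0,0,0])

```text
time_s: 5.1
ee_pos: [0.424, 0.1037, 0.1267]
ee_rot: [132.2, 88.1, -38.5]
ft_force: [0.3, -0.6, -1.4]
opening: 0.268
```

Run:
```python
from h import *
s,R,j=tool(); print(s["time_s"],s["ee_pos"],R[:,0].round(3),"jaw yaw",j,s["ft_force"],s["q"])
c=cam("wrist"); cv2.imwrite("pics/w4.png",c["img"])
```

```text
5.1 [0.42401476 0.10372746 0.12668083] [ 0.026 -0.02  -0.999] jaw yaw -80.71506997440773 [ 0.29014082 -0.6451373  -1.42789305] [  -2.66897616   13.90977823  -21.35024695  122.84835273    9.67839766
   43.6882073  -111.0874728 ]
```

View pics/w4.png

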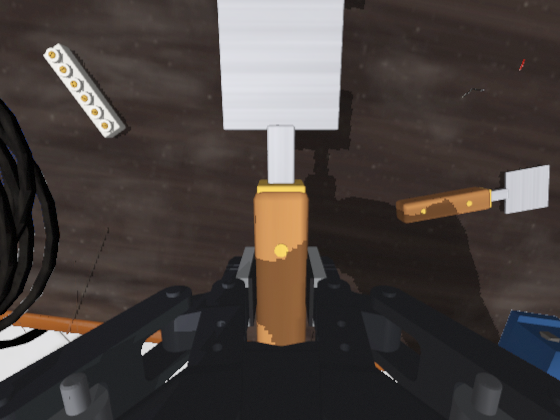

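Run:
```python
from h import *
for n,b in (("top",(196,168,266,212)),("scene",(200,225,265,288))):
    c=cam(n); print(n,-c["R"].T@c["t"]); im=cv2.imread(f"pics/{n}0.png"); x0,y0,x1,y1=b
    cv2.imwrite(f"pics/d_{n}.png",cv2.resize(im[y0:y1,x0:x1],None,fx=10,fy=9.5 if 0 else 10,interpolation=cv2.INTER_CUBIC)); 
    cv2.imwrite(f"pics/{n}5.png",c["img"])
```

```text
top [ 0.48566433 -0.0547412   1.22256012]
scene [0.05319227 0.77025495 0.82832077]
```

View pics/d_top.png

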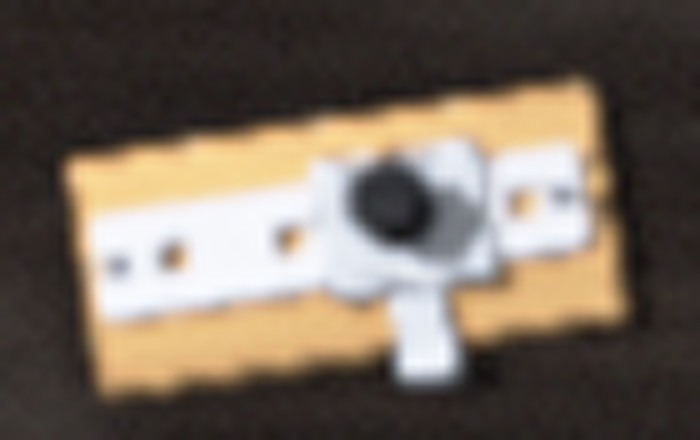

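View pics/d_scene.png

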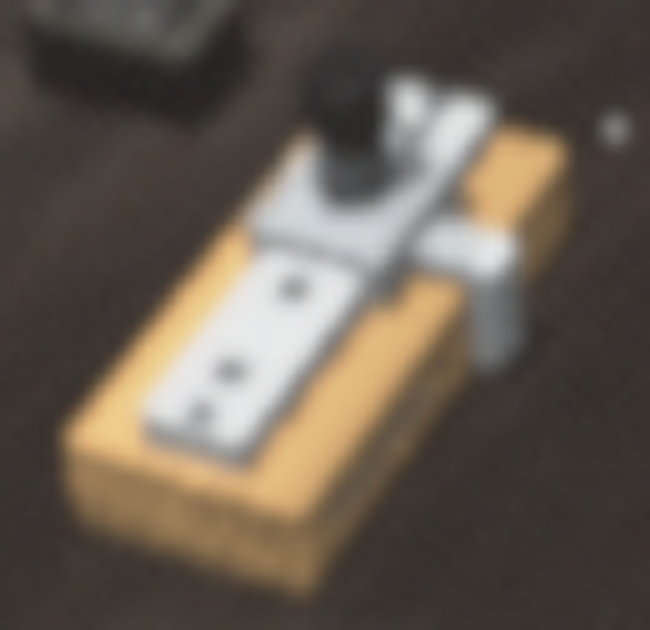

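View pics/top5.png

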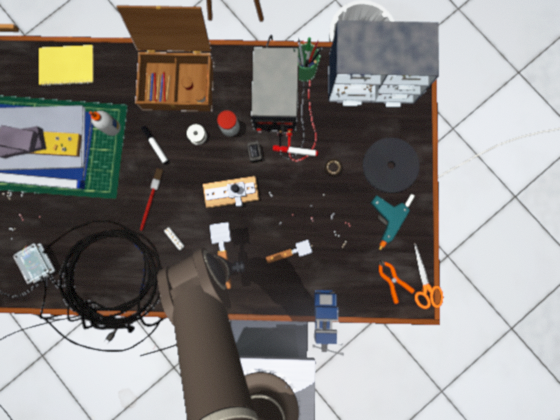

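View pics/scene5.png

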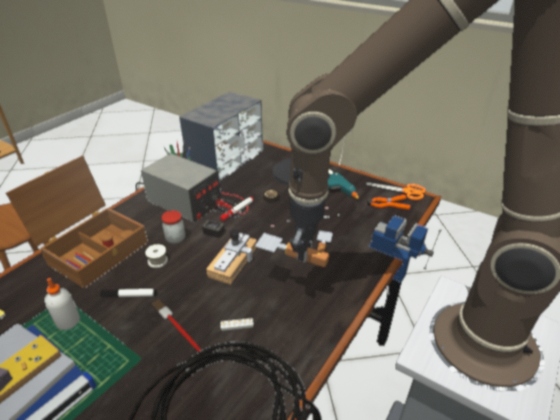

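Run:
```python
from h import *
T=cam("top");S=cam("scene")
f=lambda p,o:(np.array(p,float)+.5)/10-.5+np.array(o)
h=f([[173,255],[288,238],[525,200]],(196,168)); H=ray(T,h,.042); print("holes top",H.round(4))
d=H[0]-H[2]; print("yaw",np.degrees(np.arctan2(-d[0],d[1])),np.linalg.norm(d))
hs=f([[230,370],[290,287]],(200,225)); print("holes scene",ray(S,hs,.042).round(4))
c=ray(T,f([[65,155],[595,78],[630,322],[100,395]],(196,168)),.030); print("corners",c.round(4))
cs=ray(S,f([[62,440],[300,520],[570,150]],(200,225)),.030); print("scene corners",cs.round(4))
e=cs[1]-cs[2]; print(np.degrees(np.arctan2(-e[0],e[1])),np.linalg.norm(e), np.linalg.norm(cs[0]-cs[1]))
e=c[0]-c[1]; print(np.degrees(np.arctan2(-e[0],e[1])),np.linalg.norm(e)); e=c[3]-c[2]; print(np.degrees(np.arctan2(-e[0],e[1])),np.linalg.norm(e))
for y in (8.5,8.8,9.2,10):
  a=np.radians(y);X=np.array([np.cos(a),np.sin(a)]);Y=np.array([-np.sin(a),np.cos(a)])
  o1=[H[i][:2]-X*.035-Y*yy for i,yy in enumerate((.017,-.018,-.088))]
  o2=cs[1][:2]-Y*.046; o3=c[0][:2]-X*.07-Y*.046; o4=c[3][:2]-Y*.046; print(y,np.round(o1,4).tolist(),o2.round(4),o3.round(4),o4.round(4))
```

```text
holes top [[0.634  0.1566 0.042 ]
 [0.64   0.1225 0.042 ]
 [0.6533 0.0522 0.042 ]]
yaw 10.45540237143454 0.10618539605528748
holes scene [[0.635  0.1562 0.042 ]
 [0.6421 0.1221 0.042 ]]
corners [[0.6651 0.1927 0.03  ]
 [0.6927 0.0334 0.03  ]
 [0.6189 0.0204 0.03  ]
 [0.5926 0.1789 0.03  ]]
scene corners [[0.6636 0.1917 0.03  ]
 [0.5934 0.1803 0.03  ]
 [0.6211 0.0235 0.03  ]]
10.00950831846504 0.15923050847808512 0.07112832284104913
9.842009930840046 0.16169979627232475
9.398334133358663 0.16059616658375525
8.5 [[0.6019, 0.1346], [0.6028, 0.1351], [0.6057, 0.134]] [0.6002 0.1348] [0.6027 0.1369] [0.5994 0.1334]
8.8 [[0.602, 0.1345], [0.6027, 0.1349], [0.6053, 0.1338]] [0.6005 0.1348] [0.603  0.1365] [0.5997 0.1334]
9.2 [[0.6022, 0.1342], [0.6026, 0.1347], [0.6047, 0.1335]] [0.6008 0.1349] [0.6034 0.1361] [0.6    0.1335]
10 [[0.6025, 0.1338], [0.6024, 0.1341], [0.6036, 0.1328]] [0.6014 0.135 ] [0.6042 0.1353] [0.6006 0.1336]
```

Call:
jog_arm(motion=[0,0,-20,0.3,0,0,-20,0.3,0,0,-20,0,0,0,-20,0,0,0,-15,0,0,0,-8,0,0,0,0,0])

```text
time_s: 6.05
ee_pos: [0.4279, 0.0911, 0.0202]
ee_rot: [129.4, 87.9, -41.9]
ft_force: [-0.1, -0.1, -1.3]
opening: 0.267
```

Run:
```python
from h import *
s,R,j=tool(); print(s["time_s"],s["ee_pos"],R[:,0].round(3),"jaw yaw",j,s["ft_force"])
c=cam("top"); crop(c,190,165,280,295,6,"t6.png")
c=cam("scene"); crop(c,200,210,340,290,5,"s6.png")
```

```text
6.05 [0.42794283 0.09107425 0.02017364] [ 0.027 -0.024 -0.999] jaw yaw -81.33857460052359 [-0.06146189 -0.06127582 -1.3360257 ]
```

View pics/t6.png

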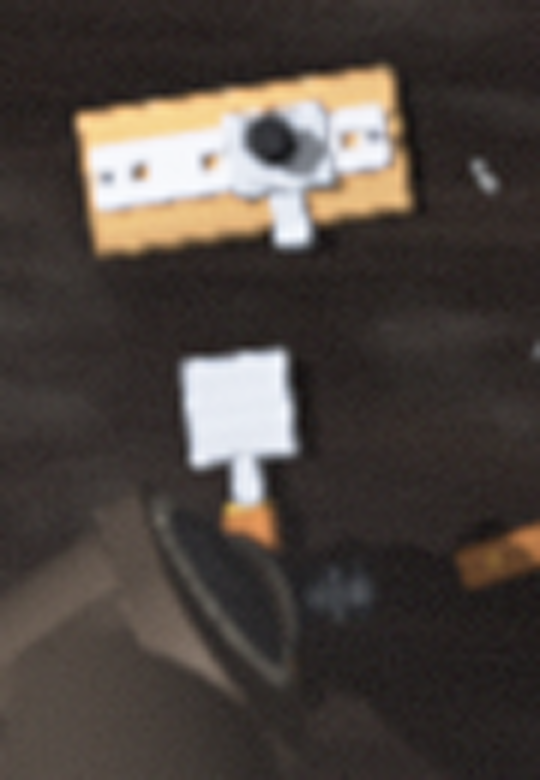

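View pics/s6.png

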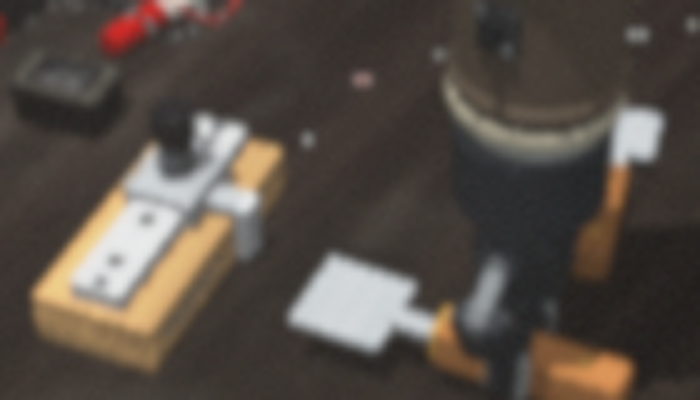

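Run:
```python
from m import *
c=cam("top"); hsv=cv2.cvtColor(c["img"],cv2.COLOR_BGR2HSV); b=cv2.inRange(hsv,(0,0,130),(180,70,255))
k=np.zeros_like(b);k[218:244,215:245]=b[218:244,215:245]
cs,_=cv2.findContours(k,cv2.RETR_EXTERNAL,cv2.CHAIN_APPROX_NONE); q=max(cs,key=cv2.contourArea)
P=ray(c,q[:,0,:],.031)[:,:2].astype(np.float32);r=cv2.minAreaRect(P);print(r)
s,R,j=tool();a=np.radians(j+90); print(s["ee_pos"], j, "pred blade centre",s["ee_pos"][:2]+.0945*np.array([np.cos(a),np.sin(a)]))
```

```text
((0.515764594078064, 0.10452760756015778), (0.05904389172792435, 0.052868835628032684), 9.251907348632812)
[0.4288567  0.09182995 0.02153208] -81.30644537546792 pred blade centre [0.52227098 0.10611359]
```

Call:
jog_arm(motion=[6,6,0,0.5,6,5,-3,0.5,6,4,-3,0.3,4,1,-3,0,0,0,0,0])

```text
time_s: 6.7
ee_pos: [0.4554, 0.1104, 0.0142]
ee_rot: [139.6, 87.6, -30.2]
ft_force: [0.2, -0.8, -1.7]
opening: 0.264
```

```bash
cat >> h.py <<'E'
def dockrep():
    s,R,j=tool(); a=np.radians(10.); X=np.array([np.cos(a),np.sin(a)]);Y=np.array([-np.sin(a),np.cos(a)])
    d=s["ee_pos"][:2]-np.array([.6025,.1345])
    print("t",s["time_s"],"ee",s["ee_pos"].round(4),"dock xy mm",(d@X*1e3).round(1),(d@Y*1e3).round(1),"yaw",(j+90).round(2),"toolx",R[:,0].round(3),"F",s["ft_force"].round(1),"open",round(s["opening"],3))
E
python3 -c "from h import *;dockrep()"
```

```text
t 6.7 ee [0.4554 0.1104 0.0142] dock xy mm -149.1 1.8 yaw 10.12 toolx [ 0.036 -0.021 -0.999] F [ 0.2 -0.8 -1.7] open 0.264
```

Call:
jog_arm(motion=[-20,0,0,0])

```text
time_s: 6.8
ee_pos: [0.4376, 0.1109, 0.0142]
ee_rot: [142.5, 87.5, -27.4]
ft_force: [-0.7, 0.1, -0.9]
opening: 0.264
```

```bash
python3 -c "
from h import *
dockrep()
for i in range(3): cam('top'); dockrep()"
```

```text
t 6.8 ee [0.4376 0.1109 0.0142] dock xy mm -166.5 5.4 yaw 10.05 toolx [ 0.038 -0.02  -0.999] F [-0.7  0.1 -0.9] open 0.264
t 6.85 ee [0.432  0.1101 0.0135] dock xy mm -172.2 5.6 yaw 10.13 toolx [ 0.033 -0.022 -0.999] F [-6.3  0.1 -1.8] open 0.265
t 6.9 ee [0.4328 0.11   0.0137] dock xy mm -171.4 5.3 yaw 10.17 toolx [ 0.033 -0.022 -0.999] F [ 0.9  0.3 -1.4] open 0.266
t 6.95 ee [0.4342 0.1102 0.014 ] dock xy mm -170.0 5.2 yaw 10.16 toolx [ 0.034 -0.022 -0.999] F [ 0.3  0.2 -1.3] open 0.267
```

Call:
jog_arm(motion=[0,0,0,0])

```text
time_s: 7.05
ee_pos: [0.4348, 0.1102, 0.0141]
ee_rot: [138.4, 87.7, -31.4]
ft_force: [-0.4, 0.8, -1.5]
opening: 0.269
```

```bash
python3 -c "
from h import *
dockrep()
for i in range(3): cam('top'); dockrep()"
```

```text
t 7.05 ee [0.4348 0.1102 0.0141] dock xy mm -169.4 5.2 yaw 10.16 toolx [ 0.035 -0.021 -0.999] F [-0.4  0.8 -1.5] open 0.269
t 7.1 ee [0.4347 0.1102 0.0141] dock xy mm -169.5 5.2 yaw 10.16 toolx [ 0.035 -0.021 -0.999] F [ 0.1  0.1 -1.3] open 0.267
t 7.15 ee [0.4347 0.1101 0.0141] dock xy mm -169.4 5.1 yaw 10.15 toolx [ 0.035 -0.021 -0.999] F [ 0.6 -0.  -1.4] open 0.266
t 7.2 ee [0.4348 0.1102 0.014 ] dock xy mm -169.4 5.2 yaw 10.15 toolx [ 0.035 -0.021 -0.999] F [-0.1 -0.3 -1.7] open 0.272
```

Call:
jog_arm(motion=[40,2,0,0,0,0,0,0])

```text
time_s: 7.4
ee_pos: [0.4762, 0.1122, 0.0143]
ee_rot: [138.7, 87.6, -31.1]
ft_force: [0.2, -0.2, -1.9]
opening: 0.265
```

```bash
python3 -c "
from h import *
dockrep()
for i in range(4): cam('top'); dockrep()"
```

```text
t 7.4 ee [0.4762 0.1122 0.0143] dock xy mm -128.3 -0.1 yaw 10.17 toolx [ 0.035 -0.021 -0.999] F [ 0.2 -0.2 -1.9] open 0.265
t 7.45 ee [0.4725 0.1116 0.0135] dock xy mm -132.0 -0.0 yaw 10.2 toolx [ 0.031 -0.023 -0.999] F [-1.4 -0.6 -2.1] open 0.27
t 7.5 ee [0.4709 0.1113 0.0132] dock xy mm -133.6 0.0 yaw 10.23 toolx [ 0.029 -0.023 -0.999] F [-1.9  0.5 -1.4] open 0.272
t 7.55 ee [0.4701 0.1112 0.0131] dock xy mm -134.4 0.0 yaw 10.25 toolx [ 0.028 -0.024 -0.999] F [-0.4 -0.7 -1.2] open 0.271
t 7.6 ee [0.4698 0.1112 0.0132] dock xy mm -134.7 0.1 yaw 10.27 toolx [ 0.028 -0.024 -0.999] F [-0.3  0.1 -1.8] open 0.266
```

Call:
jog_arm(motion=[-37,-6,0,0])

```text
time_s: 7.7
ee_pos: [0.4366, 0.1067, 0.0137]
ee_rot: [137.6, 87.7, -32.2]
ft_force: [-1.6, 1.1, -0.9]
opening: 0.267
```

```bash
python3 -c "
from h import *
for i in range(5): cam('top')
dockrep()"
```

```text
t 7.95 ee [0.433  0.1054 0.0134] dock xy mm -172.0 0.8 yaw 10.29 toolx [ 0.029 -0.024 -0.999] F [ 0.4  1.3 -0.8] open 0.268
```

Call:
jog_arm(motion=[40,6,0,0,0,0,0,0])

```text
time_s: 8.15
ee_pos: [0.4753, 0.1121, 0.0141]
ee_rot: [133.2, 87.8, -36.4]
ft_force: [0.7, -0.4, -0.4]
opening: 0.268
```

```bash
python3 -c "
from h import *
for i in range(5): cam('top')
dockrep()"
```

```text
t 8.4 ee [0.4685 0.1103 0.0129] dock xy mm -136.2 -0.5 yaw 10.4 toolx [ 0.024 -0.026 -0.999] F [-0.5 -0.5 -1.6] open 0.267
```

Call:
jog_arm(motion=[-37,-6,0,0])

```text
time_s: 8.5
ee_pos: [0.4355, 0.1058, 0.0134]
ee_rot: [130.7, 87.9, -38.9]
ft_force: [-0.4, 1.1, -0.7]
opening: 0.266
```

```bash
python3 -c "
from h import *
for i in range(5): cam('top')
dockrep()"
```

```text
t 8.75 ee [0.4318 0.1045 0.0131] dock xy mm -173.3 0.1 yaw 10.42 toolx [ 0.024 -0.026 -0.999] F [ 0.8  0.6 -1. ] open 0.27
```

Call:
jog_arm(motion=[40,6,0,0,0,0,0,0])

```text
time_s: 8.95
ee_pos: [0.4742, 0.1111, 0.0138]
ee_rot: [126.0, 87.9, -43.6]
ft_force: [0.3, 0.1, -1.0]
opening: 0.267
```

```bash
python3 -c "
from h import *
for i in range(5): cam('top')
dockrep()"
```

```text
t 9.2 ee [0.4674 0.1094 0.0126] dock xy mm -137.4 -1.2 yaw 10.53 toolx [ 0.019 -0.028 -0.999] F [-0.1  0.1 -1.2] open 0.267
```

Call:
jog_arm(motion=[0,1,-8,-0.4])

```text
time_s: 9.3
ee_pos: [0.4678, 0.1104, 0.005]
ee_rot: [115.5, 88.0, -54.4]
ft_force: [-0.6, -0.0, -1.7]
opening: 0.266
```

```bash
python3 -c "
from h import *
for i in range(4): c=cam('top')
dockrep()
crop(c,190,165,280,265,7,'t7.png'); c=cam('scene'); crop(c,200,210,340,290,5,'s7.png')"
```

```text
t 9.5 ee [0.467  0.1104 0.0042] dock xy mm -137.6 -0.2 yaw 10.15 toolx [ 0.018 -0.029 -0.999] F [-0.9  0.6 -1.8] open 0.27
```

View pics/t7.png

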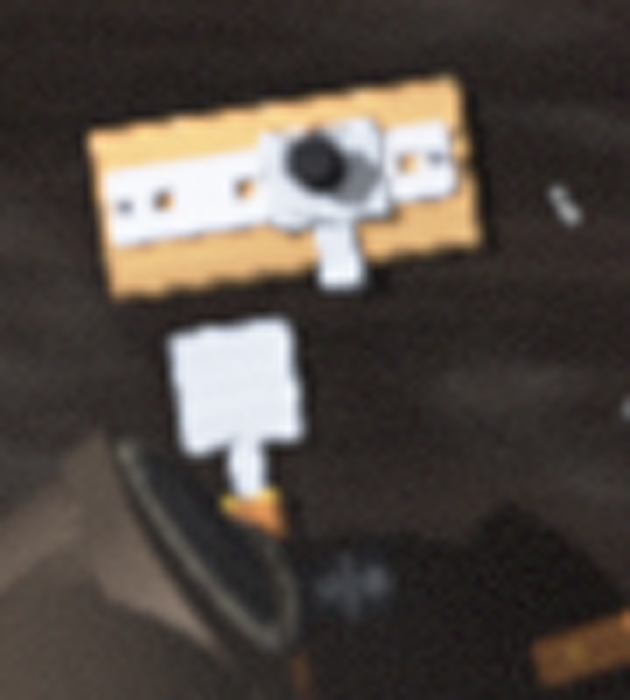

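View pics/s7.png

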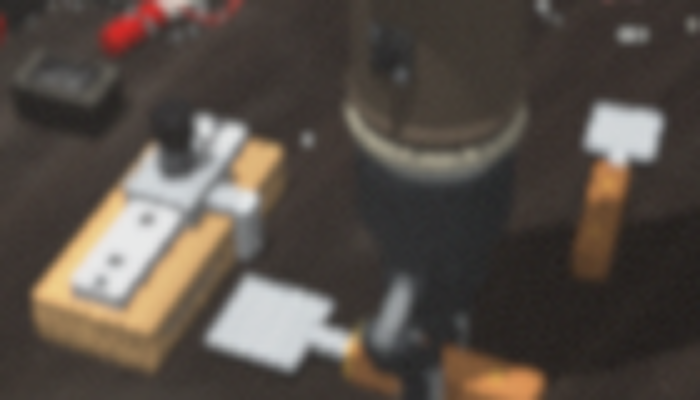

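```bash
python3 -c "
from h import *
c=cam('top'); p=(np.array([[168,338],[290,320],[185,455],[303,440]])+.5)/7-.5+np.array([190,165])
P=ray(c,p,.0145)[:,:2]-np.array([.6025,.1345]); a=np.radians(10); print((P@np.array([[np.cos(a),-np.sin(a)],[np.sin(a),np.cos(a)]])*1e3).round(1)); dockrep()"
```

```text
[[-21.3  26.3]
 [-21.3 -27.1]
 [-72.6  25.7]
 [-73.7 -25.7]]
t 9.6 ee [0.467  0.1104 0.0043] dock xy mm -137.6 -0.2 yaw 10.14 toolx [ 0.018 -0.029 -0.999] F [ 0.8  0.1 -0.2] open 0.264
```

Call:
jog_arm(motion=[20,3.5,0,0])

```text
time_s: 9.7
ee_pos: [0.4842, 0.1132, 0.004]
ee_rot: [105.1, 88.1, -64.7]
ft_force: [-0.4, 0.3, -1.8]
opening: 0.27
```

```bash
python3 -c "
from h import *
for i in range(4): c=cam('top')
dockrep()"
```

```text
t 9.9 ee [0.4867 0.1138 0.0041] dock xy mm -117.7 -0.3 yaw 10.13 toolx [ 0.018 -0.029 -0.999] F [ 0.1  1.  -2.3] open 0.268
```

Call:
jog_arm(motion=[10,1.7,0,0])

```text
time_s: 10.0
ee_pos: [0.4943, 0.1149, 0.0039]
ee_rot: [105.4, 88.1, -64.5]
ft_force: [-1.5, -0.1, -0.9]
opening: 0.267
```

```bash
python3 -c "
from h import *
for i in range(4): c=cam('top')
dockrep()"
```

```text
t 10.2 ee [0.4964 0.1155 0.004 ] dock xy mm -107.7 -0.3 yaw 10.13 toolx [ 0.018 -0.029 -0.999] F [-0.4 -0.5 -0.5] open 0.266
```

Call:
jog_arm(motion=[14.8,2.6,0,0])

```text
time_s: 10.3
ee_pos: [0.5083, 0.1173, 0.0039]
ee_rot: [103.9, 88.1, -65.9]
ft_force: [-1.4, 1.5, -0.9]
opening: 0.27
```

```bash
python3 -c "
from h import *
for i in range(4): c=cam('top')
dockrep()"
```

```text
t 10.5 ee [0.5109 0.118  0.0039] dock xy mm -93.1 -0.4 yaw 10.12 toolx [ 0.018 -0.029 -0.999] F [-0.1  0.3  0.2] open 0.271
```

Call:
jog_arm(motion=[14.8,2.6,0,0])

```text
time_s: 10.6
ee_pos: [0.5224, 0.1198, 0.0039]
ee_rot: [103.3, 88.1, -66.5]
ft_force: [-2.2, -0.6, 0.7]
opening: 0.266
```

```bash
python3 -c "
from h import *
for i in range(4): c=cam('top')
dockrep()"
```

```text
t 10.8 ee [0.5254 0.1205 0.0039] dock xy mm -78.3 -0.4 yaw 10.11 toolx [ 0.018 -0.029 -0.999] F [0.9 0.2 1.6] open 0.267
```

Tip is now about 40 mm in, with no contact force. I'll go in smaller steps.

Call:
jog_arm(motion=[6,1,0,0])

```text
time_s: 10.9
ee_pos: [0.5295, 0.1212, 0.0039]
ee_rot: [107.4, 88.1, -62.5]
ft_force: [-2.8, -0.1, 3.7]
opening: 0.266
```

```bash
python3 -c "
from h import *
for i in range(3): c=cam('top')
dockrep()"
```

```text
t 11.05 ee [0.5312 0.1215 0.0039] dock xy mm -72.5 -0.4 yaw 10.11 toolx [ 0.018 -0.029 -0.999] F [0.6 0.6 1.6] open 0.267
```

Call:
jog_arm(motion=[4,0.7,0,0])

```text
time_s: 11.15
ee_pos: [0.5337, 0.1219, 0.0039]
ee_rot: [108.2, 88.1, -61.6]
ft_force: [-3.1, -0.4, 4.9]
opening: 0.271
```

```bash
python3 -c "
from h import *
for i in range(3): c=cam('top')
dockrep()"
```

```text
t 11.3 ee [0.5348 0.122  0.0039] dock xy mm -68.8 -0.5 yaw 10.11 toolx [ 0.018 -0.029 -0.999] F [-1.3  0.5  2.4] open 0.266
```

Call:
jog_arm(motion=[3,0.5,0,0])

```text
time_s: 11.4
ee_pos: [0.5367, 0.1224, 0.0039]
ee_rot: [108.5, 88.1, -61.4]
ft_force: [-3.3, 0.4, 5.2]
opening: 0.266
```

```bash
python3 -c "
from h import *
for i in range(3): c=cam('top')
dockrep()"
```

```text
t 11.55 ee [0.5376 0.1225 0.0039] dock xy mm -66.0 -0.5 yaw 10.12 toolx [ 0.017 -0.029 -0.999] F [-1.5 -1.1  3.4] open 0.266
```

Call:
jog_arm(motion=[3,0.5,0,0])

```text
time_s: 11.65
ee_pos: [0.5397, 0.1229, 0.0039]
ee_rot: [108.3, 88.1, -61.5]
ft_force: [-5.6, -0.6, 4.6]
opening: 0.268
```

```bash
python3 -c "
from h import *
for i in range(3): c=cam('top')
dockrep()"
```

```text
t 11.8 ee [0.5397 0.1228 0.0039] dock xy mm -63.9 -0.6 yaw 10.12 toolx [ 0.016 -0.03  -0.999] F [-4.3  0.   7.2] open 0.272
```

Call:
jog_arm(motion=[3,0.5,0,0])

```text
time_s: 11.9
ee_pos: [0.5397, 0.1228, 0.0038]
ee_rot: [98.5, 88.1, -71.4]
ft_force: [-17.3, -1.2, 21.0]
opening: 0.268
```

```bash
python3 -c "
from h import *
for i in range(3): c=cam('top')
dockrep()"
```

```text
t 12.05 ee [0.5396 0.1228 0.0038] dock xy mm -64.0 -0.6 yaw 10.14 toolx [ 0.011 -0.032 -0.999] F [-12.8  -1.4  14.5] open 0.267
```

```bash
python3 -c "
from h import *
dockrep()
c=cam('top');crop(c,190,165,280,265,7,'t8.png'); c=cam('scene'); crop(c,200,210,340,290,5,'s8.png');c=cam('wrist');cv2.imwrite('pics/w8.png',c['img'])"
```

```text
t 12.05 ee [0.5396 0.1228 0.0038] dock xy mm -64.0 -0.6 yaw 10.14 toolx [ 0.011 -0.032 -0.999] F [-12.8  -1.4  14.5] open 0.267
```

View pics/t8.png

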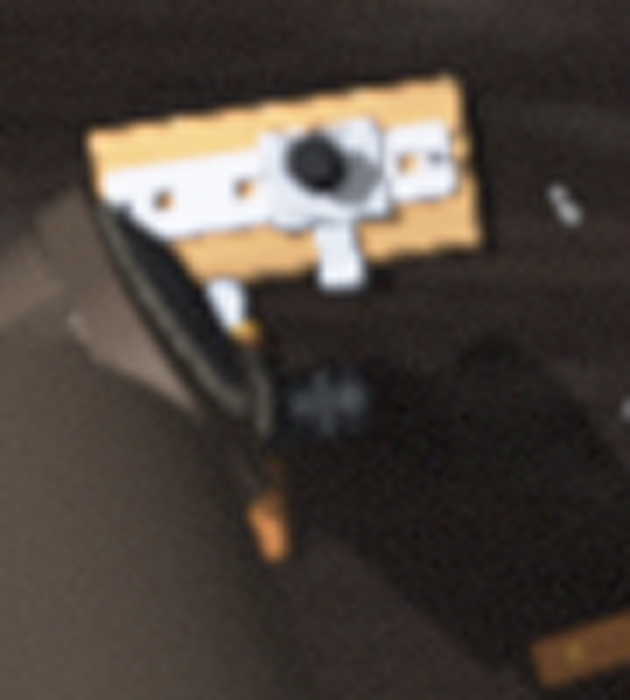

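View pics/s8.png

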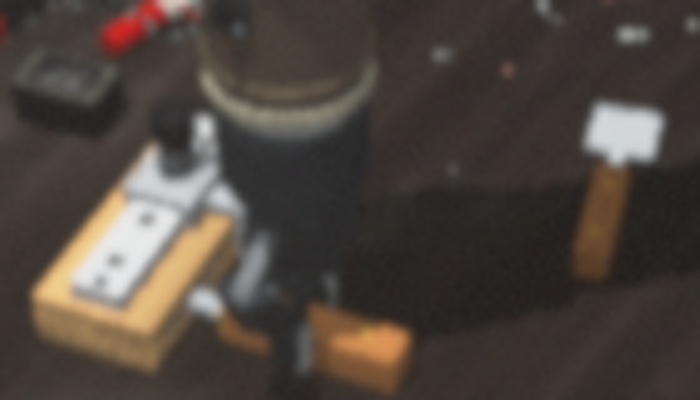

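View pics/w8.png

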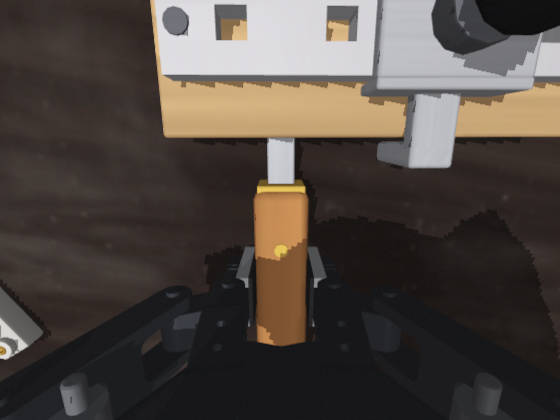

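```bash
python3 -c "
from h import *
c=cam('wrist'); a=np.radians(10); M=np.array([[np.cos(a),-np.sin(a)],[np.sin(a),np.cos(a)]])
o=-c['R'].T@c['t']
g=lambda p,z:((ray(c,p,z)[:,:2]-np.array([.6025,.1345]))@M*1e3).round(1)
print('cam',((o[:2]-np.array([.6025,.1345]))@M*1e3).round(1)); print('face',g([[200,137],[281,137],[520,137]],.03),'shoulder if no slip',g([[281,129]],.0145),'ferrule',g([[281,181],[281,190]],.022), 'holes',g([[342,25],[235,25]],.042))"
```

```text
cam [1.4 4.5]
face [[  0.7  31.3]
 [  0.8   0.6]
 [  1.  -93.2]] shoulder if no slip [[4.1 0.1]] ferrule [[-17.3   0.3]
 [-21.2   0.3]] holes [[ 35.1 -18.1]
 [ 34.6  15.4]]
```

Call:
jog_arm(motion=[0,0,0,0,0,0,0,0])

```text
time_s: 12.45
ee_pos: [0.5392, 0.1228, 0.004]
ee_rot: [98.9, 88.1, -71.0]
ft_force: [-0.5, -0.6, 1.4]
opening: 0.267
```

Call:
jog_arm(motion=[0,0,0,0,0,0,0,0,0,0,0,0,0,0,0,0,0,0,0,0], grip=0.3)

```text
time_s: 12.95
ee_pos: [0.54, 0.1228, 0.0033]
ee_rot: [100.4, 88.1, -69.5]
ft_force: [0.5, 0.8, -0.4]
opening: 0.702
```

```bash
python3 -c "
from h import *
c=cam('wrist');cv2.imwrite('pics/w9.png',c['img']); dockrep()"
```

```text
t 13.0 ee [0.54   0.1228 0.0033] dock xy mm -63.6 -0.6 yaw 10.13 toolx [ 0.012 -0.031 -0.999] F [-0.8 -1.   0.1] open 0.699
```

View pics/w9.png

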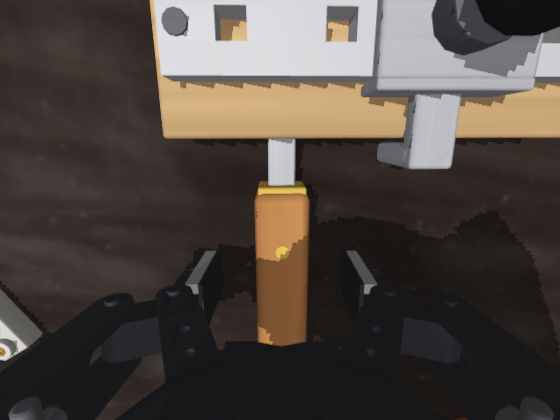

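The pads are free of the handle on both sides and the knife stayed home: only the neck shows, with the dock face at row 137. Lifting now.

Call:
jog_arm(motion=[0,0,35,0,0,0,40,0,0,0,40,0])

```text
time_s: 13.3
ee_pos: [0.5352, 0.1216, 0.1154]
ee_rot: [78.3, 88.1, -91.5]
ft_force: [1.4, -0.3, 0.4]
opening: 0.703
```

```bash
python3 -c "
from h import *
for i in range(4):c=cam('wrist')
cv2.imwrite('pics/w10.png',c['img']); dockrep()"
```

```text
t 13.5 ee [0.5366 0.1218 0.1157] dock xy mm -67.1 -1.1 yaw 10.16 toolx [ 0.004 -0.033 -0.999] F [-0.5 -0.1 -1.1] open 0.701
```

View pics/w10.png

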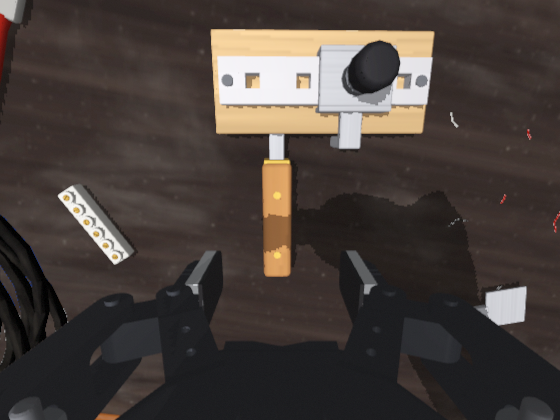

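Call:
jog_arm(motion=[36,0,0,0,37,0,0,0,36,0,0,0])

```text
time_s: 13.8
ee_pos: [0.6419, 0.1212, 0.1119]
ee_rot: [71.8, 87.9, -97.8]
ft_force: [0.6, 0.7, 0.7]
opening: 0.703
```

```bash
python3 -c "
from h import *
for i in range(5):c=cam('wrist')
dockrep()"
```

```text
t 14.05 ee [0.6402 0.1215 0.1117] dock xy mm 34.9 -19.4 yaw 10.37 toolx [-0.006 -0.036 -0.999] F [-1.  -0.9  0.7] open 0.704
```

Call:
jog_arm(motion=[0,-45,0,0,0,0,0,0])

```text
time_s: 14.25
ee_pos: [0.6375, 0.0765, 0.1101]
ee_rot: [65.4, 87.8, -104.0]
ft_force: [0.5, -2.1, -0.2]
opening: 0.701
```

```bash
python3 -c "
from h import *
for i in range(5):c=cam('wrist')
dockrep()"
```

```text
t 14.5 ee [0.6379 0.086  0.1113] dock xy mm 26.4 -53.9 yaw 11.06 toolx [-0.007 -0.03  -1.   ] F [ 0.  -0.1  0.3] open 0.702
```

Call:
jog_arm(motion=[0,45,0,0])

```text
time_s: 14.6
ee_pos: [0.639, 0.1232, 0.1111]
ee_rot: [68.7, 87.9, -100.7]
ft_force: [0.8, 0.2, 0.3]
opening: 0.698
```

```bash
python3 -c "
from h import *
for i in range(5):c=cam('wrist')
dockrep()"
```

```text
t 14.85 ee [0.6375 0.1321 0.1112] dock xy mm 34.0 -8.5 yaw 11.18 toolx [-0.007 -0.03  -1.   ] F [ 0.3 -0.5  1.3] open 0.7
```

Call:
jog_arm(motion=[0,-48,0,0,0,0,0,0])

```text
time_s: 15.05
ee_pos: [0.6375, 0.0819, 0.111]
ee_rot: [66.7, 88.1, -102.1]
ft_force: [0.0, -1.8, -0.3]
opening: 0.702
```

```bash
python3 -c "
from h import *
for i in range(5):c=cam('wrist')
dockrep()"
```

```text
t 15.3 ee [0.6368 0.0924 0.1116] dock xy mm 26.5 -47.5 yaw 11.78 toolx [-0.006 -0.025 -1.   ] F [ 0.2  0.3 -0.4] open 0.705
```

Call:
jog_arm(motion=[0,45,0,0])

```text
time_s: 15.4
ee_pos: [0.6382, 0.1294, 0.1113]
ee_rot: [67.8, 88.2, -101.0]
ft_force: [1.5, -1.7, -1.0]
opening: 0.699
```

```bash
python3 -c "
from h import *
for i in range(5):c=cam('wrist')
dockrep()"
```

```text
t 15.65 ee [0.6365 0.1383 0.1114] dock xy mm 34.2 -2.2 yaw 11.89 toolx [-0.006 -0.025 -1.   ] F [ 0.3  0.2 -0.6] open 0.701
```

Call:
jog_arm(motion=[0,-48,0,0,0,0,0,0])

```text
time_s: 15.85
ee_pos: [0.6367, 0.088, 0.1111]
ee_rot: [65.3, 88.4, -102.8]
ft_force: [0.6, -2.1, -0.6]
opening: 0.7
```

```bash
python3 -c "
from h import *
for i in range(5):c=cam('wrist')
dockrep()"
```

```text
t 16.1 ee [0.6359 0.0985 0.1117] dock xy mm 26.6 -41.2 yaw 12.48 toolx [-0.005 -0.02  -1.   ] F [ 0.6 -0.3 -0.5] open 0.698
```

Call:
jog_arm(motion=[10.3,-10.2,0,-2])

```text
time_s: 16.2
ee_pos: [0.6455, 0.0905, 0.1119]
ee_rot: [59.4, 88.9, -110.0]
ft_force: [-0.5, 0.9, -0.5]
opening: 0.7
```

```bash
python3 -c "
from h import *
for i in range(4):c=cam('wrist')
dockrep(); cv2.imwrite('pics/w11.png',c['img']); c=cam('top');crop(c,190,150,290,240,7,'t11.png')
c=cam('scene'); crop(c,180,180,320,290,5,'s11.png')"
```

```text
t 16.4 ee [0.6466 0.0877 0.1115] dock xy mm 35.3 -53.7 yaw 10.42 toolx [-0.006 -0.02  -1.   ] F [0.7 0.3 0.2] open 0.7
```

View pics/w11.png

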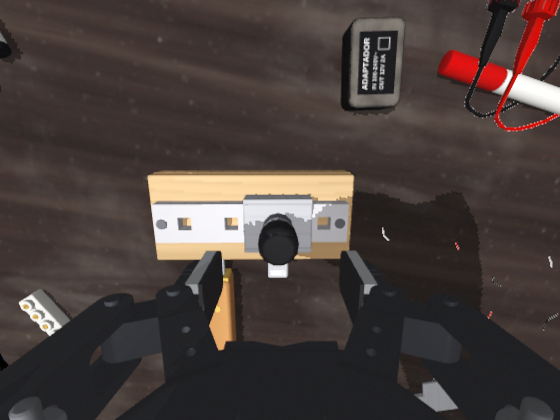

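View pics/s11.png

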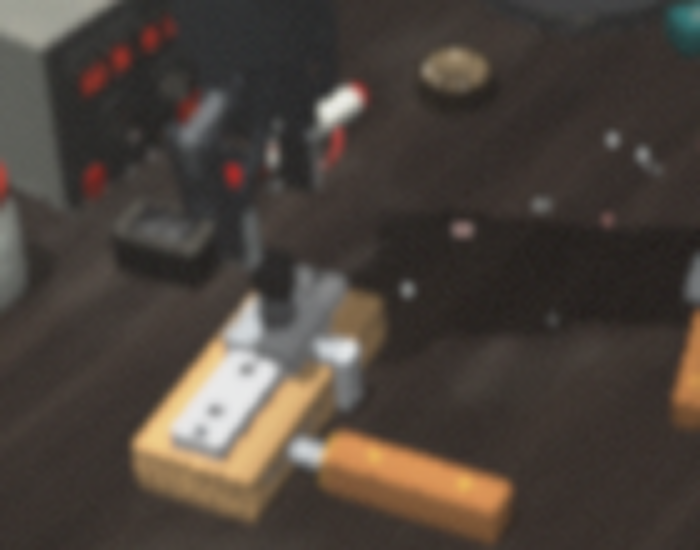

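```bash
python3 -c "
from h import *
c=cam('wrist'); a=np.radians(10); M=np.array([[np.cos(a),-np.sin(a)],[np.sin(a),np.cos(a)]])
g=lambda p,z:((ray(c,p,z)[:,:2]-np.array([.6025,.1345]))@M*1e3).round(1)
hsv=cv2.cvtColor(c['img'],cv2.COLOR_BGR2GRAY); print('knob',g([[278,246],[258,246],[298,246]],.093),'hole',g([[231,223]],.042))"
```

```text
knob [[ 37.7 -51.4]
 [ 37.7 -39.7]
 [ 37.7 -63. ]] hole [[ 35.5 -16.6]]
```

Call:
jog_arm(motion=[0,0,-30,0])

```text
time_s: 16.65
ee_pos: [0.6489, 0.0896, 0.0853]
ee_rot: [83.1, 89.0, -86.3]
ft_force: [0.6, 0.0, -0.4]
opening: 0.704
```

```bash
python3 -c "
from h import *
for i in range(4):c=cam('wrist')
dockrep(); cv2.imwrite('pics/w12.png',c['img'])"
```

```text
t 16.85 ee [0.6454 0.0888 0.0814] dock xy mm 34.4 -52.5 yaw 10.54 toolx [-0.008 -0.02  -1.   ] F [ 0.3 -0.8  0.6] open 0.698
```

View pics/w12.png

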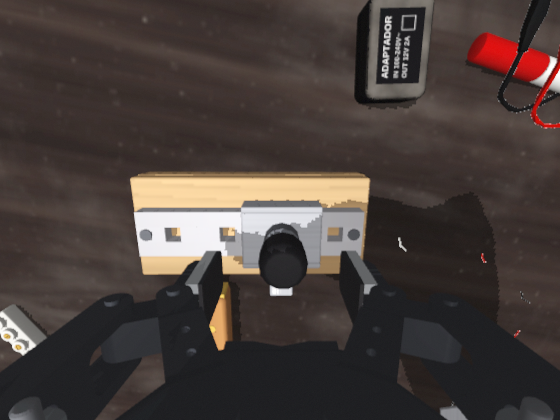

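Call:
jog_arm(motion=[1,0,-17,-0.5])

```text
time_s: 16.95
ee_pos: [0.6487, 0.0895, 0.0673]
ee_rot: [71.2, 88.9, -98.8]
ft_force: [1.6, 0.4, 0.5]
opening: 0.697
```

```bash
python3 -c "
from h import *
for i in range(4):c=cam('wrist')
dockrep()"
```

```text
t 17.15 ee [0.6463 0.0888 0.0643] dock xy mm 35.2 -52.6 yaw 10.05 toolx [-0.009 -0.02  -1.   ] F [ 0.1 -0.2  0.3] open 0.697
```

Call:
jog_arm(motion=[0,0,0,0,0,0,0,0,0,0,0,0,0,0,0,0,0,0,0,0], grip=1.0, grip_force=50)

```text
time_s: 17.65
ee_pos: [0.6469, 0.0889, 0.0659]
ee_rot: [59.9, 88.8, -110.0]
ft_force: [0.6, 0.4, -2.0]
opening: 0.268
```

```bash
python3 -c "
from h import *
for i in range(2):c=cam('wrist')
dockrep(); cv2.imwrite('pics/w13.png',c['img']);c=cam('scene'); crop(c,180,180,320,290,5,'s13.png')"
```

```text
t 17.75 ee [0.6469 0.0889 0.0658] dock xy mm 35.8 -52.6 yaw 10.03 toolx [-0.007 -0.019 -1.   ] F [-0.1 -1.1 -1.8] open 0.271
```

View pics/w13.png

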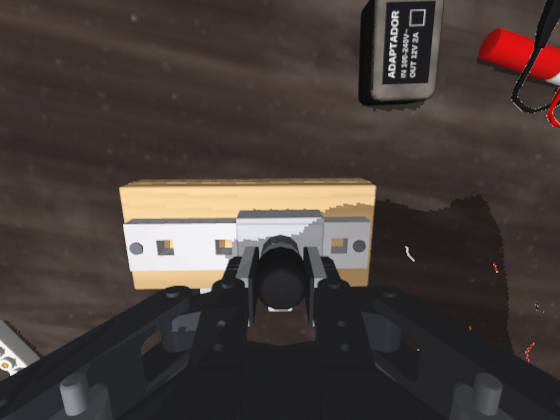

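View pics/s13.png

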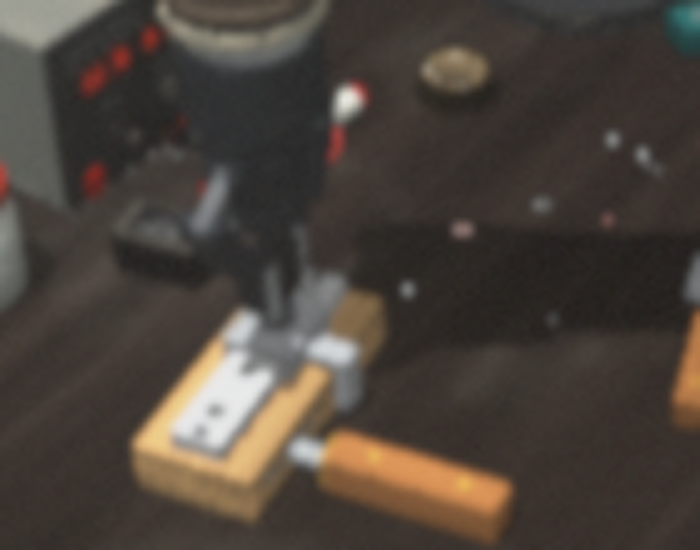

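Knob gripped at an opening of 0.27, reference TCP height 0.0658. Lifting the plunger.

Call:
jog_arm(motion=[0,0,14,0])

```text
time_s: 17.9
ee_pos: [0.6468, 0.0889, 0.0784]
ee_rot: [57.1, 88.8, -112.9]
ft_force: [3.5, 1.4, -7.9]
opening: 0.266
```

```bash
python3 -c "
from h import *
for i in range(4):c=cam('wrist')
dockrep(); cv2.imwrite('pics/w14.png',c['img']);c=cam('scene'); crop(c,180,180,320,290,5,'s14.png')"
```

```text
t 18.1 ee [0.6468 0.0889 0.0795] dock xy mm 35.7 -52.6 yaw 10.04 toolx [-0.007 -0.019 -1.   ] F [ 2.   0.2 -7. ] open 0.267
```

View pics/w14.png

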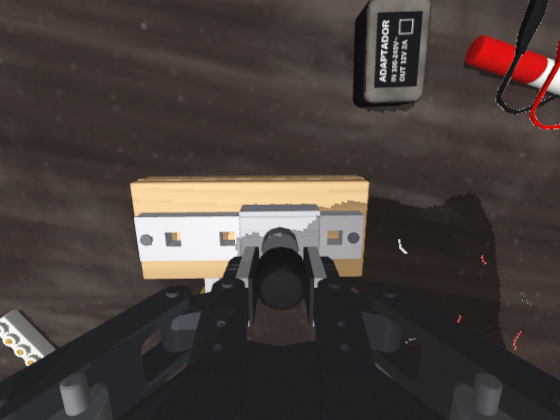

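View pics/s14.png

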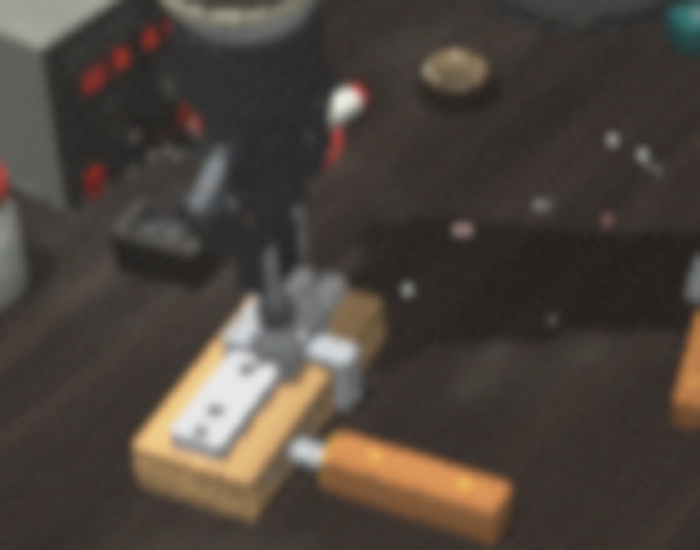

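Call:
jog_arm(motion=[-2,11.8,0,0])

```text
time_s: 18.25
ee_pos: [0.6452, 0.098, 0.0786]
ee_rot: [60.9, 88.7, -109.2]
ft_force: [3.3, -2.3, -6.6]
opening: 0.268
```

```bash
python3 -c "
from h import *
for i in range(4):c=cam('wrist')
dockrep()"
```

```text
t 18.45 ee [0.6444 0.1023 0.0789] dock xy mm 35.7 -39.0 yaw 10.13 toolx [-0.008 -0.018 -1.   ] F [ 2.2  1.6 -7.6] open 0.271
```

Call:
jog_arm(motion=[-2.1,11.8,0.5,0])

```text
time_s: 18.55
ee_pos: [0.6426, 0.1118, 0.0791]
ee_rot: [58.6, 88.7, -111.5]
ft_force: [4.6, -3.2, -6.9]
opening: 0.268
```

```bash
python3 -c "
from h import *
for i in range(4):c=cam('wrist')
dockrep()"
```

```text
t 18.75 ee [0.642  0.1156 0.0795] dock xy mm 35.6 -25.4 yaw 10.21 toolx [-0.008 -0.017 -1.   ] F [ 2.1  1.9 -8.1] open 0.273
```

Call:
jog_arm(motion=[-1.1,6.4,0,0])

```text
time_s: 18.85
ee_pos: [0.6411, 0.1204, 0.0794]
ee_rot: [56.8, 88.8, -113.1]
ft_force: [1.8, -3.0, -8.1]
opening: 0.274
```

```bash
python3 -c "
from h import *
for i in range(4):c=cam('wrist')
dockrep(); cv2.imwrite('pics/w15.png',c['img']);c=cam('scene'); crop(c,180,180,320,290,5,'s15.png')"
```

```text
t 19.05 ee [0.6407 0.1228 0.0795] dock xy mm 35.6 -18.1 yaw 10.25 toolx [-0.008 -0.016 -1.   ] F [ 1.5  2.2 -7.8] open 0.271
```

View pics/w15.png

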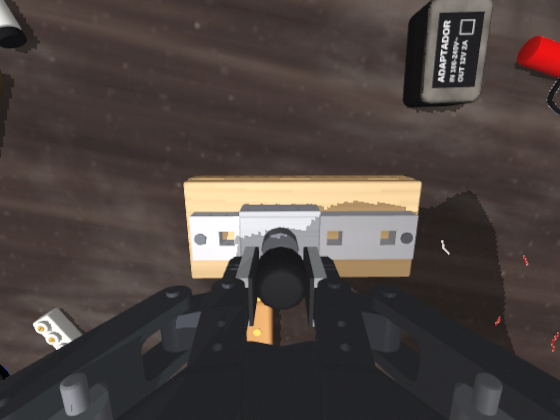

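View pics/s15.png

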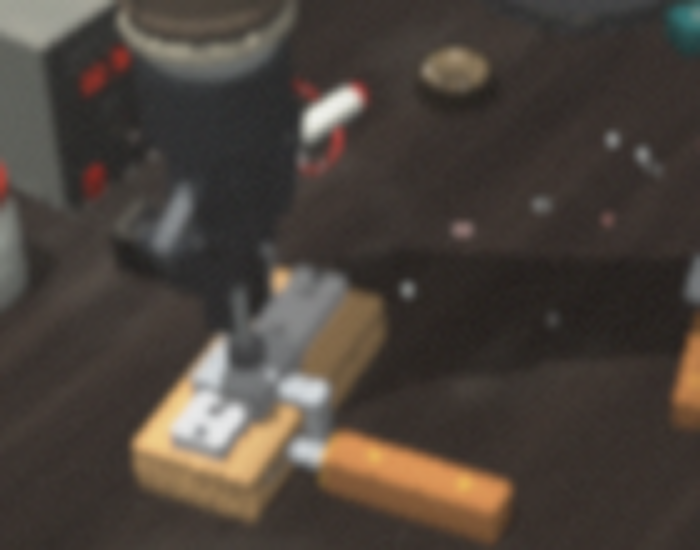

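Call:
jog_arm(motion=[0,0,-8,0])

```text
time_s: 19.2
ee_pos: [0.6407, 0.1227, 0.0721]
ee_rot: [54.5, 89.0, -115.3]
ft_force: [1.0, 0.9, -5.8]
opening: 0.269
```

```bash
python3 -c "
from h import *
for i in range(4):c=cam('wrist')
dockrep()"
```

```text
t 19.4 ee [0.6407 0.1227 0.0712] dock xy mm 35.6 -18.3 yaw 10.23 toolx [-0.008 -0.016 -1.   ] F [ 0.4  2.  -6.2] open 0.27
```

Call:
jog_arm(motion=[0,0,-5.5,0])

```text
time_s: 19.5
ee_pos: [0.6407, 0.1227, 0.0662]
ee_rot: [53.4, 88.9, -116.4]
ft_force: [-0.3, 1.2, -4.8]
opening: 0.267
```

```bash
python3 -c "
from h import *
for i in range(4):c=cam('wrist')
dockrep()"
```

```text
t 19.7 ee [0.6408 0.1227 0.0659] dock xy mm 35.6 -18.3 yaw 10.23 toolx [-0.008 -0.016 -1.   ] F [-0.6  0.3 -3.6] open 0.269
```

Call:
jog_arm(motion=[0,0,-1,0])

```text
time_s: 19.8
ee_pos: [0.641, 0.1227, 0.0657]
ee_rot: [54.8, 89.0, -115.0]
ft_force: [-3.7, -0.5, 8.7]
opening: 0.266
```

```bash
python3 -c "
from h import *
for i in range(4):c=cam('wrist')
dockrep()"
```

```text
t 20.0 ee [0.6409 0.1228 0.0658] dock xy mm 35.8 -18.2 yaw 10.23 toolx [-0.008 -0.016 -1.   ] F [-2.6  0.3  5.5] open 0.266
```

```bash
python3 -c "
from h import *
c=cam('wrist'); cv2.imwrite('pics/w16.png',c['img']);c=cam('scene'); crop(c,180,180,320,290,5,'s16.png');c=cam('top'); cv2.imwrite('pics/t16.png',c['img']); dockrep()"
```

```text
t 20.15 ee [0.6409 0.1227 0.0657] dock xy mm 35.8 -18.3 yaw 10.23 toolx [-0.008 -0.016 -1.   ] F [-3.2 -0.9  5.9] open 0.269
```

View pics/w16.png

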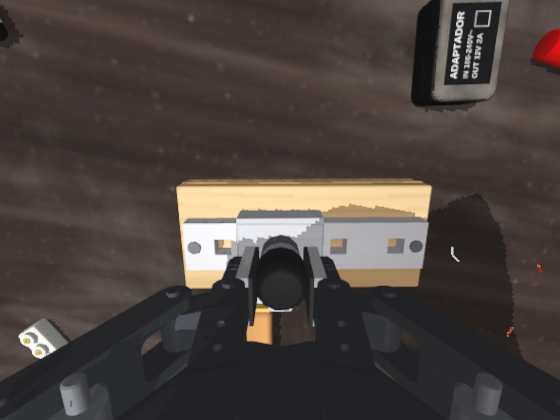

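View pics/s16.png

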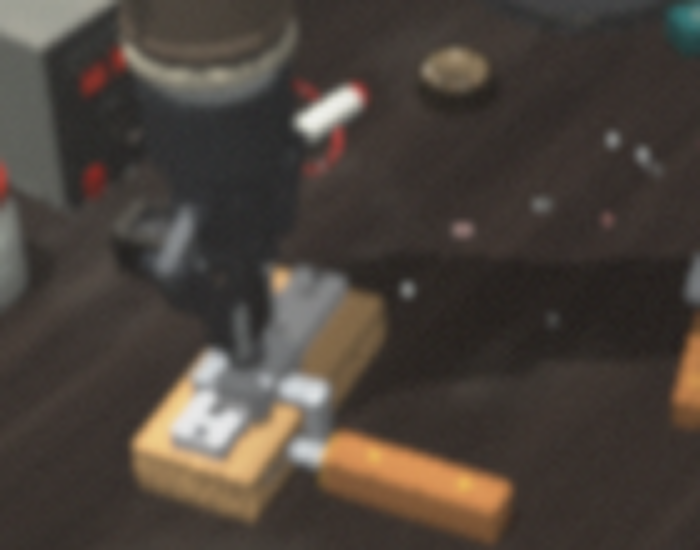

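View pics/t16.png

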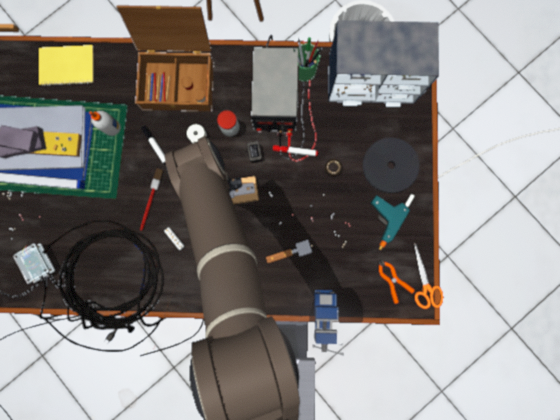

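```bash
python3 -c "
from h import *
print(arm.hand_in())"
```

```text
the job is handed in; nothing more can be done
None
```

The knife is docked and released, the keeper section is locked in the next hole, and the job is handed in at about 20 s. The gripper is still holding the knob.

- **Knife:** I used the larger of the two look-alikes and slid it in flat until it met the end of the slot (a push of about 17 N). The wrist image put the shoulder about 3 mm inside the face, and it stayed put when I let go.
- **Keeper:** I gripped the knob, lifted it about 14 mm, slid it about 35 mm and lowered it. The carriage sits midway between the neighbouring holes in the wrist image.
- **Pin:** The gripper came back to its starting height (0.0658 m, then 0.0657 m) and met a firm stop, pressing down with about 6 N, so I take the pin to be fully down. I could not see the pin directly.
- **Other checks:** No other object was touched, and the last top view shows nothing on the table moved, apart from what the arm hides. During carrying the tool drifted up to about 2.4° off vertical. I corrected most of it before inserting the knife and again before gripping the knob.

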